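Clamp the plaster mould shut

TASK

Close the mould clamp on the two-part plaster mould: swing the blue strap over with the back of a finger and lay it gently down on the mould without slamming it, then push the orange cam lever over and fully down so that the mould is held tight. Work only by pushing with the fingers, without forcing; do not lift or shift the mould, and leave everything else on the table where it is.

Things in the scene. Friction and masses are not known exactly. Their poses are not given: they have to be found in the camera images.
- clamp: steel mould clamp fixed to the table. Grey base plate 110 x 250 mm (along its x, y), top 12 mm up, holding the mould in the middle; hinge post at its +y end, latch post at its -y end (38 mm wide, 104 and 116 mm high). Origin: centre of its underside on the table, z up. Strap and lever swing in its y-z plane at x = 0 (push within 8 mm of it)
- strap_hinge (a point): hinge axis of the strap: at (0, 0.085, 0.094) m in the clamp's frame, axis along the clamp's x
- strap_end (a point): middle of the upper face at the free end of the blue strap, a flat steel bar 24 mm wide, 6 mm thick, reaching 169 mm from the hinge axis; this point is 165 mm from the axis and moves with the strap
- strap (a joint): strap angle (rad): 0 = level, pointing to the clamp's -y, foot just touching the mould; 1.57 = straight up; it starts leaning back over the +y end (1.75 to 2.1, stop at 2.15). Stiff hinge: the strap stays where it is left and takes about 2 to 4 N near its end to move, all the way down. Clamped it reads about -0.02
- pressure_foot: sprung rubber foot, 40 mm across, under the strap 85 mm from the hinge; its origin is on the strap's centre line, its rubber face is 26 mm below that. Touches the middle of the mould's top (68 mm above the table) when the strap is level. Spring preload 10 N, then 5 N per mm
- lever_pivot (a point): pivot axis of the cam lever in the latch post: at (0, -0.096, 0.106) m in the clamp's frame, axis along the clamp's x
- lever_end (a point): tip of the cam lever's orange grip, 110 mm from the pivot axis along the lever, in the middle of the tip; moves with the lever. The grip is 24 mm wide and 13 mm thick, its length from 38 to 110 mm from the axis; seen with the lever upright its middle line lies 14 mm to the clamp's -y side of the axis
- cam_lever (a joint): lever angle (rad): 0 = upright; negative = leaning out over the clamp's -y end, where it starts (-0.8 to -0.55, stop -0.85); 1.55 = fully down on its stop, level over the strap, pointing to +y. Stays where it is left; 2 to 5 N at the grip, along its arc (up and over), move it, 4 to 7 N in the last 0.5 rad as the cam presses the strap's end. Above -0.45 the cam blocks the strap, so lay that first
- mould_top: upper half of the mould, loose white plaster block 90 x 120 x 28 mm, 0.4 kg; origin at the centre of its underside, top 68 mm above the table
- mould_bottom: lower half of the mould, loose white plaster block 90 x 120 x 28 mm, 0.4 kg, standing on the clamp's base plate; origin at the centre of its underside, 12 mm above the table
- clay_animal: bystander: small grey clay elephant, about 135 mm long (its y), 50 mm wide and 70 mm high, beyond the clamp; origin at the centre between its feet on the table
- glaze_jar: bystander: small pale jar with a red cap, 44 mm across, 55 mm high, beyond the clamp; origin at the centre of its underside
- wood_knife: bystander: wooden modelling knife, 175 mm long (its y), 16 mm wide, 9 mm high, lying on the robot's side of the clamp; origin near its middle on the table
- paper_bowl: bystander: white paper bowl, 90 mm across, 40 mm high; origin at the centre of its underside
- slip_jar: bystander: glass jar with a blue cap, 68 mm across, 75 mm high; origin at the centre of its underside
- spare_mould: bystander: small plaster mould half, 75 x 100 x 22 mm; origin at the centre of its underside
- phone: bystander: black phone lying flat, 150 x 72 x 8 mm; origin at the centre of its underside
Things that resemble listed ones, but are neither listed nor needed, are in the scene too. What is shaped like the mould_top but pink or purple is not meant.

How it is judged:
By the outcome, as a careful person would: the job done as asked, in the order asked, and still so for the second after the job is handed in, with the robot touching nothing.
It also fails if it takes over 48 s, if anything falls off the work surface, if the arm or the gripper's body presses on something with over 40 N, if the wrist force passes 120 N, or if a joint passes its speed limit or range.

ROBOT

A 7-joint arm with a two-finger parallel gripper is mounted at the origin on the work surface. World frame = base frame: x ahead of the robot, y to its left, z up, the work surface at z = 0. Lengths are in m, angles in rad, forces in N, time in s.
With the tool pointing down it reaches from about 0.35 to 0.9 m from the base axis. Payload 7.2 kg.
Tool frame: the origin (TCP) lies on the centre line of the jaws, within the pads' length; the fingertips stand 17 mm ahead of it and the grasp point (between the pads) lies 2 mm behind it; z points along the fingers, y is the line along which they close (so a half turn about z gives the same grasp; the last joint's range is limited). The gripper opens to 85 mm and grips with 20 to 120 N. Pads are 22 mm wide; open, the fingers measure 114 mm over their backs; the gripper's body (76 mm by 85 mm) begins 54 mm behind the grasp point. The pads swing forward as they close: fully open they stand 13 mm farther back than shut.
Start: joints at [1.273, 0.411, -0.013, 1.596, 0.006, 1.134, -0.082], TCP at [0.142, -0.609, 0.248] pointing down, gripper open.
Joint ranges: [-2.95, 2.95], [-0.29, 1.99], [-1.47, 1.44], [0.14, 2.54], [-1.03, 4.17], [0.13, 1.85], [-2.86, 2.86]. Speed limits (rad/s): [2.39, 2.39, 3.01, 3.01, 3.14, 3.14, 3.14].

INTERFACE

Orientations are given as a unit quaternion [w, x, y, z].
In Python, from cell import arm gives the robot as it stands.
- The arm moves only by the tool apply_moves, never from a script. Its argument "rows" is one flat list of numbers, 4 for each row, row after row: the shift along the world's x, y, z in cm, then the turn about the world's z in rad. In form: [dx, dy, dz, spin, dx, dy, dz, spin, ...]. A call has 1 to 8 rows; each row is the pose to reach, as a shift and turn from the pose commanded when the call began; what a row does not reach only later rows make up. A row lasts 1/12 s, in which the tool goes at most 41.7 mm and 7.16 degrees, less where a joint would pass 70% of its speed; a pose out of reach is approached as far as the arm can. A call with a gripper value outside its range is refused whole. "gripper" is the opening, from -1 (shut) to 1 (fully open), set as the call begins (left out, the last holds). The fingers move at their own pace and stop on an object; the grip force is fixed at half the most. Time passes only in rows, so rows that repeat a pose let the fingers close. It gives the time, the measured TCP pose, the force, the opening and the grip force at its end, in the units of the state.
- arm.observe(): the state, without advancing time (a new reading comes with each control period).
- arm.capture(name): name is "scene" or "top"; returns the picture (400x640x3 uint8, red, green, blue); there is no depth.
- arm.get_calibration(name): a dict with "mtx" (3x3 intrinsics, pixels), "k1" (the pictures are not rectified: a ray, as slopes to the right and down, at radius r is drawn at 1 + k1 r^2 times it, then the intrinsics apply), "extrinsics" (4x4, takes a point from camera to world coordinates). Camera axes: x right, y down, z forward; pixel columns grow to the right and rows downward; lengths in m; the calibration is good to about 2 mm. A picture is of the moment at which its call begins. get_calibration takes no time and is no camera call.
- arm.close_job(): hands the job in; it is judged then, once.
The state is a dict: "clock": time; "q": joint angles; "qd": joint speeds; "effort": joint torques, N m; "position": TCP position; "tcp_rot": TCP orientation; "force": force on the tool from outside, world axes, zero at the start; "torque": the same for the moment, N m; "width": opening from 0.0 (shut) to 1.0 (fully open); "grasp_force": force on a finger pad.
Only numpy, scipy, OpenCV 4.12 (cv2) and the standard library are available. Lean on these libraries where they do the work, as an engineer would, in place of code of your own. Each camera call takes 0.05 s, during which the arm holds its last target. There are 200 camera calls.

## Working session

There is one attempt and no reset: what is moved stays moved. The work goes in short steps, Python scripts to look and compute and a tool call to move; the robot and the scene stay as the last step left them, time stands still between calls to the robot, and variables do not carry over. Pictures are saved under pics/ and viewed, at most 10 in all, crops included, and the job is handed in when it is done.

Besides the shell and the picture viewer there is one more tool, called after ">>>" in YAML: its name, and indented under it one key for each argument. apply_moves: Moves the arm, as the interface text tells. Its arguments: {"type":"object","properties":{"rows":{"type":"array","items":{"type":"number"}},"gripper":{"type":"number"}},"required":["rows"]}

```bash
mkdir -p pics; python3 - <<'E'
from cell import arm
import cv2,numpy as np
for n in("scene","top"):
    im=arm.capture(n); cv2.imwrite(f"pics/{n}0.png",im[:,:,::-1])
    c=arm.get_calibration(n); print(n,np.round(c["mtx"],1).tolist(),c["k1"],np.round(c["extrinsics"],3).tolist())
s=arm.observe(); print(s)
E
```

```text
scene [[389.8, 0.0, 318.3], [0.0, 389.8, 203.0], [0.0, 0.0, 1.0]] -0.0565989592424418 [[-0.607, 0.689, -0.396, 0.985], [0.794, 0.519, -0.316, 0.337], [-0.012, -0.507, -0.862, 1.078], [0.0, 0.0, 0.0, 1.0]]
top [[364.4, 0.0, 313.6], [0.0, 364.4, 200.3], [0.0, 0.0, 1.0]] -0.08345293628638997 [[0.023, -0.981, 0.195, 0.329], [-0.999, -0.028, -0.023, -0.003], [0.028, -0.194, -0.981, 1.186], [0.0, 0.0, 0.0, 1.0]]
{'clock': 0.1, 'q': array([ 1.27281304,  0.41181724, -0.0127259 ,  1.59697295,  0.00561344,
        1.13431948, -0.08217832]), 'qd': array([ 0.00053665, -0.00152824, -0.00081093, -0.00011181, -0.00059449,
        0.0003088 , -0.00063919]), 'effort': array([ 3.22200947e-03, -6.01834917e+01,  6.84681628e-01, -3.00089300e+01,
        1.41605400e-02,  6.46640343e-03,  3.61384991e-06]), 'position': array([ 0.14222269, -0.60815646,  0.24753359]), 'tcp_rot': array([-7.27268757e-04,  9.93403250e-01,  1.14670987e-01, -1.40073508e-04]), 'force': array([-4.90073063e-01, -1.66738107e-03, -2.20793972e-04]), 'torque': array([0.00582795, 0.06668546, 0.02480796]), 'grasp_force': 0.0, 'width': 0.9965713202464767}
```

View pics/scene0.png

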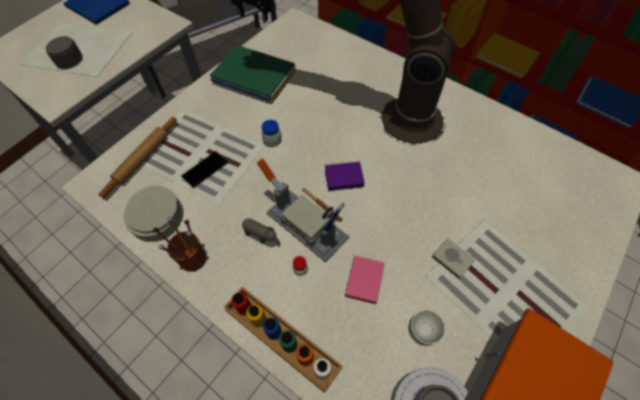

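View pics/top0.png

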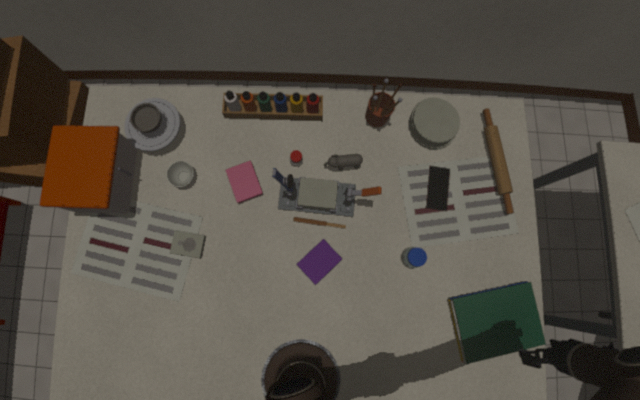

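The clamp is near top pixel (317,196), with the blue strap up at its left (+y) end (285,180) and the orange lever leaning right (372,190). In the scene view it is near (307,215).

```bash
cat > h.py <<'E'
from cell import arm
import cv2,numpy as np
def ray(n,uv):
    c=arm.get_calibration(n);M=c["mtx"];E=np.array(c["extrinsics"]);k=c["k1"]
    d=np.array([(uv[0]-M[0][2])/M[0][0],(uv[1]-M[1][2])/M[1][1]]);s=d.copy()
    for _ in range(20): s=d/(1+k*(s@s))
    v=E[:3,:3]@np.array([s[0],s[1],1]); return E[:3,3],v
def onz(n,uv,z):
    o,v=ray(n,uv); return o+v*(z-o[2])/v[2]
def tri(a,b):
    o1,v1=ray("top",a);o2,v2=ray("scene",b)
    t=np.linalg.lstsq(np.c_[v1,-v2],o2-o1,rcond=None)[0]
    p,q=o1+t[0]*v1,o2+t[1]*v2; return (p+q)/2,np.linalg.norm(p-q)
def proj(n,P):
    c=arm.get_calibration(n);E=np.array(c["extrinsics"]);p=E[:3,:3].T@(np.array(P)-E[:3,3]);s=p[:2]/p[2]
    s=s*(1+c["k1"]*(s@s));M=c["mtx"];return np.array([s[0]*M[0][0]+M[0][2],s[1]*M[1][1]+M[1][2]])
def crop(n,im,x,y,w,h,f):
    return cv2.resize(im[y:y+h,x:x+w],None,fx=f,fy=f,interpolation=cv2.INTER_CUBIC)
E
python3 - <<'E'
from h import *
t=cv2.imread("pics/top0.png");s=cv2.imread("pics/scene0.png")
a=crop("top",t,260,155,133,75,6);b=crop("scene",s,240,150,133,125,4)
b=cv2.resize(s[150:270,240:373],None,fx=4,fy=4,interpolation=cv2.INTER_CUBIC)
a=np.clip(a*1.6,0,255).astype('uint8');b=np.clip(b*1.6,0,255).astype('uint8')
cv2.imwrite("pics/ca.png",a);cv2.imwrite("pics/cb.png",b)
def masks(im):
    h=cv2.cvtColor(im,cv2.COLOR_BGR2HSV);
    return {"or":cv2.inRange(h,(5,150,80),(18,255,255)),"bl":cv2.inRange(h,(100,90,30),(130,255,255))}
for n,im,(x,y,w,hh) in(("top",t,(260,155,133,75)),("scene",s,(240,150,133,120))):
    for k,m in masks(im[y:y+hh,x:x+w]).items():
        for c in cv2.findContours(m,0,2)[0]:
            if cv2.contourArea(c)>8: print(n,k,cv2.contourArea(c),(cv2.boxPoints(cv2.minAreaRect(c))+[x,y]).round(1).tolist())
E
```

```text
top or 88.5 [[361.4, 189.0], [379.8, 186.6], [380.6, 192.8], [362.1, 195.1]]
scene or 18.0 [[316.0, 200.0], [317.5, 198.5], [327.0, 208.0], [325.5, 209.5]]
scene or 123.5 [[256.6, 162.0], [262.1, 158.2], [274.7, 176.4], [269.2, 180.2]]
scene bl 44.5 [[324.1, 228.7], [335.4, 212.6], [339.7, 215.6], [328.4, 231.7]]
```

View pics/ca.png

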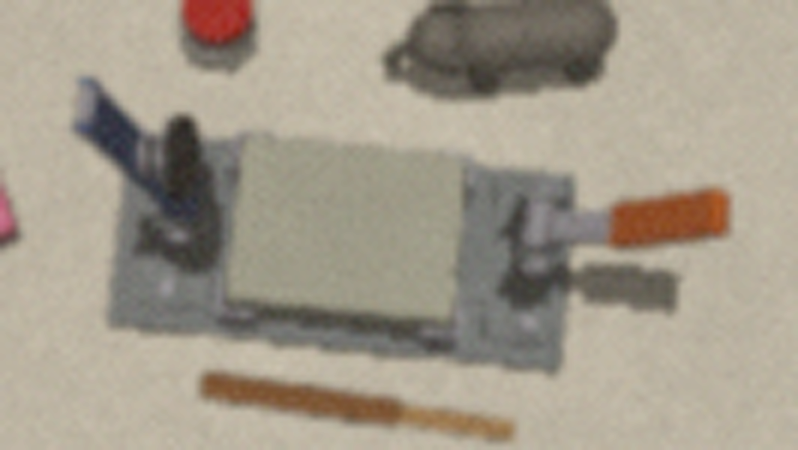

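View pics/cb.png

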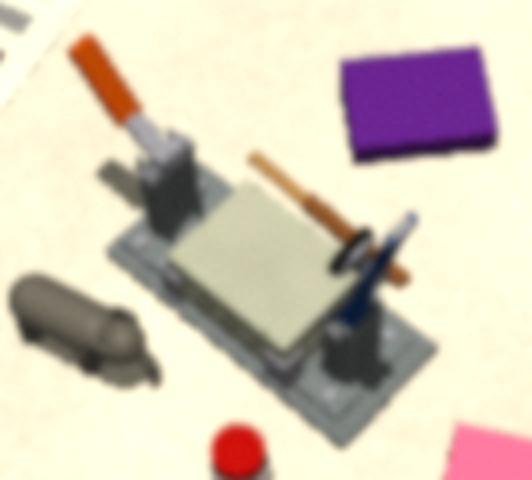

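The crops show the plate corners at top (110,325),(557,370),(575,172),(128,140), the strap tip at (85,103), and the lever tip at (727,212). In the scene crop the strap tip is at (408,218) and the lever tip at (82,42).

```bash
cat >> h.py <<'E'
E
python3 - <<'E'
from h import *
T=lambda p:np.array(p)/6+[260,155]-.4; S=lambda p:np.array(p)/4+[240,150]-.4
C=np.array([onz("top",T(p),.012) for p in[(110,325),(557,370),(575,172),(128,140)]]);print(C.round(3))
D=np.array([onz("scene",S(p),.012) for p in[(110,250),(342,445),(437,348)]]);print(D.round(3))
c=C.mean(0);v=(C[0]+C[3]-C[1]-C[2])[:2];v/=np.linalg.norm(v);print("ctr",c,"ydir",v,"scene ctr",(D[0]+D[2])/2,(D[1]-D[0])[:2]/np.linalg.norm(D[1]-D[0]))
M=np.array([onz("top",T(p),.068) for p in[(246,140),(467,158),(455,322),(228,300)]]);print("mould",M.mean(0))
for nm,a,b in(("strap",(85,103),(408,218)),("lever",(727,212),(82,42))):
    p,e=tri(T(a),S(b)); d=(p-c)[:2]; yy=d@v; xx=d@np.array([v[1],-v[0]]); print(nm,p,e,"clampframe",xx,yy,p[2])
    if nm=="strap": print(np.arctan2(p[2]-.094,-(yy-.085)))
    else: print(np.arctan2(yy+.096,p[2]-.106))
E
```

```text
[[ 0.53   0.085  0.012]
 [ 0.512 -0.159  0.012]
 [ 0.624 -0.168  0.012]
 [ 0.635  0.08   0.012]]
[[ 0.619 -0.161  0.012]
 [ 0.639  0.082  0.012]
 [ 0.534  0.092  0.012]]
ctr [ 0.57527776 -0.04046047  0.012     ] ydir [0.05879585 0.99827003] scene ctr [ 0.57623391 -0.03456245  0.012     ] [0.08512914 0.99636993]
mould [ 0.57513334 -0.0416827   0.068     ]
strap [0.58282993 0.08409439 0.26658263] 0.006402149908846342 clampframe 0.00021579658547602064 0.12478342078212014 0.2665826324336817
1.7973567300205096
lever [ 0.56194204 -0.21396606  0.18163979] 0.006975429218610355 clampframe -0.0031112480485961853 -0.17398951893562764 0.18163978603050074
-0.80069179312373
```

>>> apply_moves:
  gripper: -1
  rows: [1,1,3.5,-0.1,2,3,6,-0.2,4,6.5,8,-0.3,6,10,9,-0.3,8,13.5,10,-0.3,10,17,11,-0.3,12,20.5,12,-0.3,14,24,12,-0.3]

```text
clock: 0.77
position: [0.2825, -0.3683, 0.3699]
tcp_rot: [0.001, 0.999, -0.035, 0.001]
force: [0.7, -0.4, 0.8]
width: -0.001
grasp_force: 0.0
```

>>> apply_moves:
  rows: [2,3.5,0,0,4,7,0,0,6,10.5,0,0,8,14,0,0,10,17.5,0,0,12.2,21,0,0,14.4,24.5,0,0,16.6,28,0,0]

```text
clock: 1.43
position: [0.4481, -0.0878, 0.3683]
tcp_rot: [0.0, 0.999, -0.035, 0.0]
force: [0.9, -0.0, -0.2]
width: -0.002
grasp_force: 0.0
```

>>> apply_moves:
  rows: [2,3.3,0,0,4,6.5,0,0,6,9.8,0,0,8,13,0,0,10,16.3,0,0,12,19.5,0,0,14,22.8,0,0,14,22.8,-3,0]

```text
clock: 2.1
position: [0.591, 0.1474, 0.3421]
tcp_rot: [-0.004, 0.999, -0.031, 0.004]
force: [-1.6, 0.7, -0.4]
width: -0.001
grasp_force: 0.0
```

>>> apply_moves:
  rows: [0,0,-3,0,0,0,-6,0,0,0,-9,0,0,0,-9.3,0]

```text
clock: 2.43
position: [0.585, 0.137, 0.2393]
tcp_rot: [0.001, 0.999, -0.035, -0.004]
force: [-1.1, 0.2, -0.8]
width: 0.001
grasp_force: 0.0
```

```bash
python3 - <<'E'
from h import *
print(arm.observe()["position"])
t=arm.capture("top");s=arm.capture("scene")
a=cv2.resize(t[140:240,240:400],None,fx=5,fy=3*1.6667,interpolation=2)
b=cv2.resize(s[150:270,240:373],None,fx=4,fy=4,interpolation=2)
b=cv2.copyMakeBorder(b,0,20,0,0,0)
im=np.hstack([cv2.resize(a,(640,400)),cv2.resize(b,(532,500))[:400]])
im=np.hstack([cv2.resize(t[150:230,250:390],(420,240),interpolation=2),cv2.resize(s[155:265,245:370],(375,330),interpolation=2)[:240]]) if 0 else cv2.resize(s[130:270,230:417],(748,560),interpolation=2)
cv2.imwrite("pics/p1.png",np.clip(im[:,:,::-1]*1.6,0,255).astype('uint8'))
E
```

```text
[0.5849635  0.13698901 0.23933071]
```

View pics/p1.png

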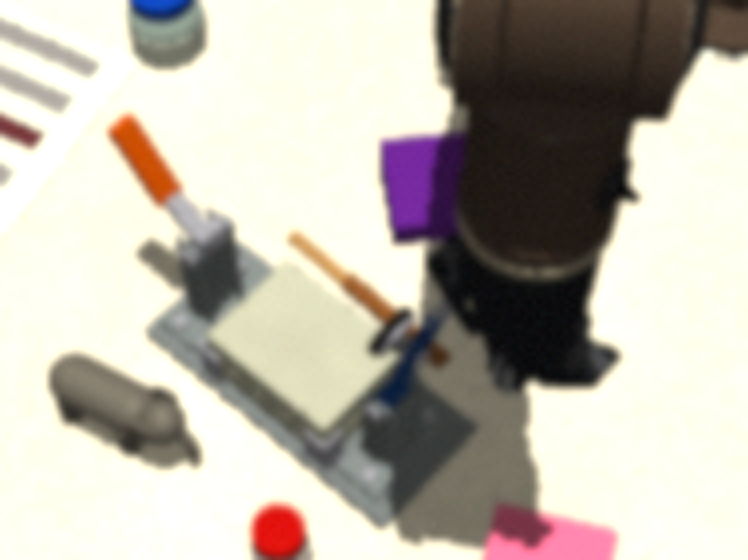

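The scene picture shows the closed fingers standing behind (+y of) the blue strap near (500,370), clear of it. Next I swing the strap over.

>>> apply_moves:
  rows: [0,-1,0,0,-0.1,-2,0,0,-0.2,-3,0,0,-0.2,-4,0,0,-0.3,-5,0,0,-0.4,-6,0,0,-0.5,-6.8,0,0,-0.5,-7.6,0,0]

```text
clock: 3.2
position: [0.5825, 0.0613, 0.2455]
tcp_rot: [0.0, 0.999, -0.035, 0.0]
force: [-0.9, 1.7, 0.0]
width: 0.002
grasp_force: 0.9
```

>>> apply_moves:
  rows: [0,-0.8,0,0,-0.1,-1.5,0,0,-0.1,-2.25,0,0,-0.2,-3.1,-0.2,0,-0.2,-4,-0.5,0,-0.3,-4.8,-0.7,0,-0.4,-5.7,-1.2,0,-0.5,-6.5,-1.6,0]

```text
clock: 3.87
position: [0.5777, -0.004, 0.2288]
tcp_rot: [0.0, 0.999, -0.035, 0.0]
force: [1.2, 0.6, 0.5]
width: -0.003
grasp_force: 0.7
```

```bash
python3 - <<'E'
from h import *
s=arm.capture("scene");print(arm.observe()["position"],arm.observe()["force"])
im=cv2.resize(s[130:270,230:417],(748,560),interpolation=2)
cv2.imwrite("pics/p2.png",np.clip(im[:,:,::-1]*2.,0,255).astype('uint8'))
E
```

```text
[ 0.57717365 -0.00607868  0.22780554] [ 0.66657586 -0.44430931 -0.24308348]
```

View pics/p2.png

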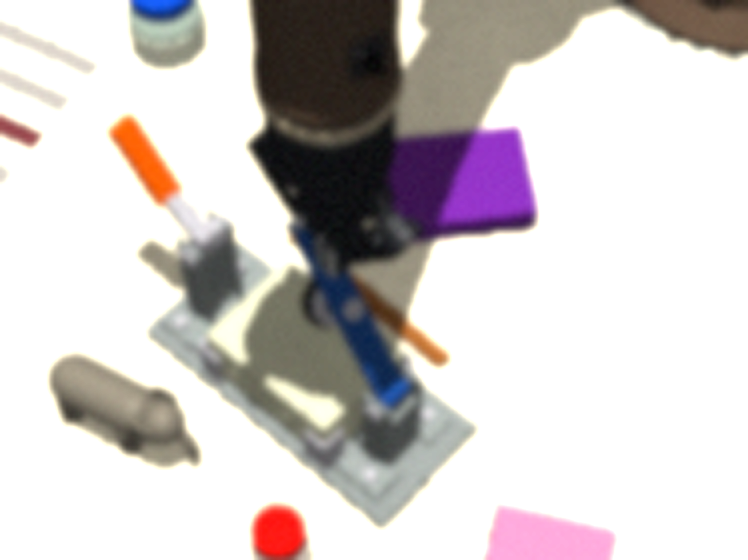

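The strap is past upright, leaning toward the mould, with its tip near (300,230) and resting on the fingertip. I continue down the arc.

>>> apply_moves:
  rows: [0,-0.8,-0.3,0,-0.1,-1.6,-0.8,0,-0.1,-2.3,-1.3,0,-0.1,-2.95,-1.9,0,-0.2,-3.6,-2.5,0,-0.2,-4.2,-3.2,0,-0.3,-4.7,-3.9,0,-0.3,-5.2,-4.6,0]

```text
clock: 4.58
position: [0.5745, -0.0554, 0.1825]
tcp_rot: [0.0, 0.999, -0.035, -0.0]
force: [-0.5, 0.3, 1.4]
width: -0.001
grasp_force: 0.4
```

>>> apply_moves:
  rows: [0,-0.3,-0.6,0,0,-0.6,-1.2,0,0,-0.85,-1.7,0,-0.1,-1.1,-2.3,0,-0.1,-1.3,-2.9,0,-0.1,-1.5,-3.5,0,-0.1,-1.65,-4,0,-0.1,-1.7,-4.2,0]

```text
clock: 5.25
position: [0.5734, -0.0718, 0.1403]
tcp_rot: [-0.0, 0.999, -0.035, -0.0]
force: [-0.2, -0.4, 0.4]
width: -0.002
grasp_force: 0.3
```

>>> apply_moves:
  rows: [0,-0.05,-0.3,0,0,-0.1,-0.6,0,0,-0.15,-0.9,0,0,-0.2,-1.2,0,0,-0.2,-1.5,0,0,-0.25,-1.7,0,0,-0.25,-1.9,0,0,-0.3,-2.1,0]

```text
clock: 5.92
position: [0.5738, -0.0745, 0.1201]
tcp_rot: [-0.0, 0.999, -0.035, 0.0]
force: [-0.1, 0.5, 0.4]
width: 0.001
grasp_force: 0.3
```

>>> apply_moves:
  rows: [0,0,-0.1,0,0,0,-0.2,0,0,0,-0.3,0,0,0,-0.35,0,0,0,-0.4,0,0,0,-0.4,0]

```text
clock: 6.42
position: [0.5737, -0.0748, 0.1162]
tcp_rot: [0.0, 0.999, -0.035, -0.0]
force: [-0.4, -0.7, -0.5]
width: -0.0
grasp_force: 0.0
```

>>> apply_moves:
  rows: [0,0,-0.05,0,0,0,-0.1,0,0,0,-0.15,0,0,0,-0.2,0,0,0,-0.2,0]

```text
clock: 6.83
position: [0.5737, -0.0747, 0.1142]
tcp_rot: [0.0, 0.999, -0.035, 0.0]
force: [-0.5, 1.0, 1.1]
width: 0.003
grasp_force: 0.0
```

```bash
python3 - <<'E'
from h import *
s=arm.capture("scene");print(arm.observe()["position"],arm.observe()["force"])
im=cv2.resize(s[150:270,240:373],(665,600),interpolation=2)
cv2.imwrite("pics/p3.png",np.clip(im[:,:,::-1]*2.,0,255).astype('uint8'))
E
```

```text
[ 0.57368047 -0.07467564  0.11423159] [-0.60243144 -0.14654768  0.47920792]
```

View pics/p3.png

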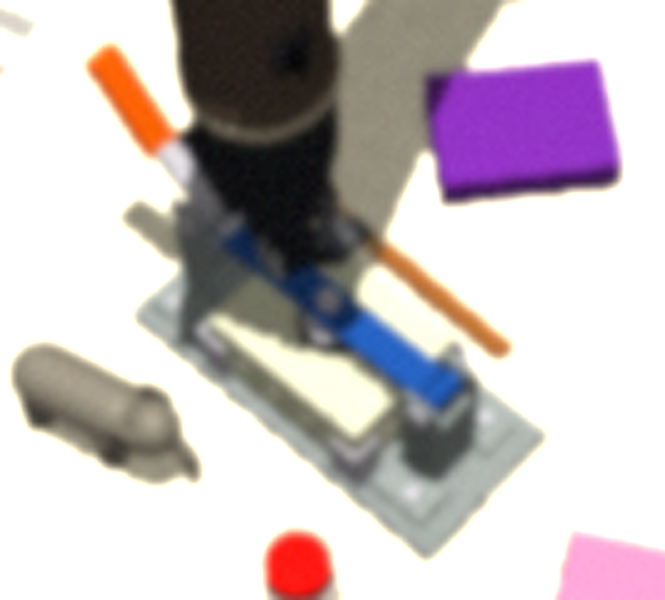

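The strap lies almost level over the mould, its free end near (240,240) by the latch post. I press on in half-millimetre steps until there is contact.

>>> apply_moves:
  rows: [0,0,-0.05,0,0,0,-0.1,0,0,0,-0.1,0]

```text
clock: 7.13
position: [0.5737, -0.0747, 0.1139]
tcp_rot: [0.0, 0.999, -0.035, 0.0]
force: [-1.7, -0.8, 6.4]
width: 0.002
grasp_force: 3.3
```

>>> apply_moves:
  rows: [0,0,-0.05,0,0,0,-0.1,0,0,0,-0.1,0]

```text
clock: 7.38
position: [0.5738, -0.0746, 0.1133]
tcp_rot: [0.0, 0.999, -0.035, 0.0]
force: [-4.1, 0.9, 9.0]
width: 0.003
grasp_force: 5.0
```

Contact reached: the strap is level and bears lightly. Now up, over the lever, and down on its outer side.

>>> apply_moves:
  rows: [0,0,2,0,0,0,5,0,0,0,9,0,0,0,13,0,0,-3,14.5,0,-0.4,-7,14.5,0,-0.7,-11,14.5,0,-1,-15,14.5,0]

```text
clock: 8.05
position: [0.5635, -0.2261, 0.258]
tcp_rot: [0.0, 0.999, -0.035, 0.001]
force: [1.2, -0.3, -0.8]
width: -0.002
grasp_force: 0.0
```

>>> apply_moves:
  rows: [-0.3,-2.5,0,0,-0.4,-4.5,0,0,-0.4,-4.7,-1,0,-0.4,-4.7,-4,0,-0.4,-4.7,-7,0,-0.4,-4.7,-8,0]

```text
clock: 8.55
position: [0.5576, -0.2702, 0.1728]
tcp_rot: [-0.001, 0.999, -0.035, -0.003]
force: [-0.7, 0.6, -1.2]
width: -0.002
grasp_force: 0.0
```

```bash
python3 - <<'E'
from h import *
s=arm.capture("scene");print(arm.observe()["position"],arm.observe()["force"])
im=cv2.resize(s[150:270,240:373],(665,600),interpolation=2)
cv2.imwrite("pics/p4.png",np.clip(im[:,:,::-1]*2.,0,255).astype('uint8'))
E
```

```text
[ 0.55745635 -0.27002326  0.1724918 ] [-0.84411642  0.19712502 -0.98115139]
```

View pics/p4.png

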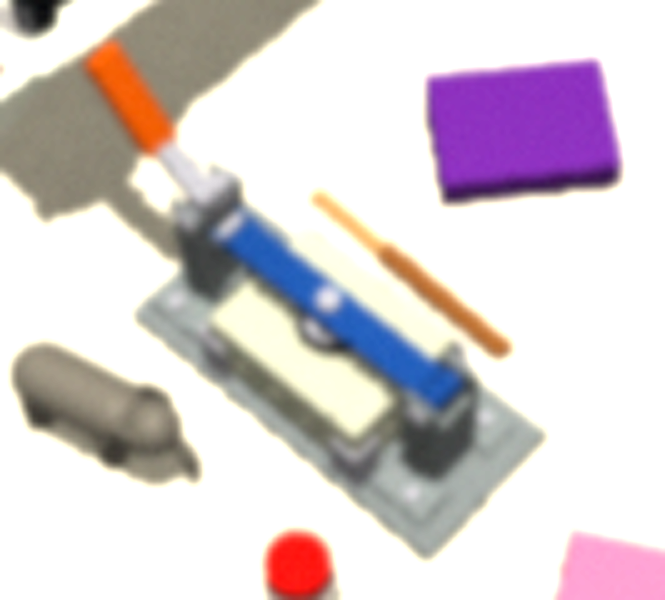

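The strap lies flat on the mould, and the lever still leans out with its tip at (103,50). Now I push the lever over.

>>> apply_moves:
  rows: [0.2,1.3,0,0,0.3,2.4,0,0,0.4,3.3,0,0,0.4,4.1,0.4,0,0.5,5,1.1,0,0.5,5.9,1.9,0,0.6,6.8,2.4,0,0.6,7.7,2.8,0]

```text
clock: 9.27
position: [0.5664, -0.1942, 0.2072]
tcp_rot: [0.001, 0.999, -0.035, 0.001]
force: [1.2, -3.2, 1.8]
width: -0.003
grasp_force: 1.4
```

>>> apply_moves:
  rows: [0,0.8,0.3,0,0.1,1.6,0.6,0,0.1,2.4,0.8,0,0.1,3.3,0.9,0,0.2,4.2,0.9,0,0.3,5.1,1,0,0.3,6,0.9,0,0.4,6.9,0.7,0]

```text
clock: 9.93
position: [0.5697, -0.1246, 0.2121]
tcp_rot: [-0.0, 0.999, -0.035, -0.0]
force: [-0.3, -0.1, 1.8]
width: 0.001
grasp_force: 0.9
```

>>> apply_moves:
  rows: [0,0.9,-0.2,0,0,1.8,-0.7,0,0.1,2.6,-1.2,0,0.1,3.35,-1.7,0,0.1,4,-2.3,0,0.1,4.6,-2.9,0,0.2,5,-3.4,0,0.2,5.3,-3.8,0]

```text
clock: 10.6
position: [0.5718, -0.0717, 0.1737]
tcp_rot: [-0.0, 0.999, -0.035, -0.0]
force: [1.1, 1.0, 4.5]
width: 0.004
grasp_force: 2.0
```

>>> apply_moves:
  rows: [0,0.25,-0.4,0,0,0.5,-0.8,0,0.1,0.7,-1.2,0,0.1,0.85,-1.6,0,0.1,1,-2,0,0.1,1.1,-2.3,0,0.1,1.2,-2.5,0,0.1,1.2,-2.6,0]

```text
clock: 11.27
position: [0.5728, -0.0605, 0.1479]
tcp_rot: [-0.0, 0.999, -0.035, -0.0]
force: [1.2, 1.6, 4.1]
width: 0.001
grasp_force: 1.7
```

Commanded z is 0.148, and the stop is expected near 0.145. I go down slowly until the force rises.

>>> apply_moves:
  rows: [0,0,-0.1,0,0,0,-0.2,0,0,0,-0.25,0,0,0,-0.3,0,0,0,-0.3,0]

```text
clock: 11.68
position: [0.5727, -0.0607, 0.1453]
tcp_rot: [0.0, 0.999, -0.035, -0.0]
force: [1.0, 2.5, 2.7]
width: -0.002
grasp_force: 1.6
```

>>> apply_moves:
  rows: [0,0,-0.05,0,0,0,-0.1,0,0,0,-0.1,0]

```text
clock: 11.93
position: [0.5727, -0.0606, 0.1452]
tcp_rot: [0.0, 0.999, -0.035, 0.0]
force: [-2.8, 3.2, 10.7]
width: 0.0
grasp_force: 5.4
```

>>> apply_moves:
  rows: [0,0,-0.05,0,0,0,-0.1,0,0,0,-0.1,0]

```text
clock: 12.18
position: [0.5728, -0.0606, 0.145]
tcp_rot: [0.0, 0.999, -0.035, 0.0]
force: [-6.2, 1.2, 18.2]
width: 0.001
grasp_force: 9.1
```

>>> apply_moves:
  rows: [0,0,1.5,0,0,0,4,0,0,0,7,0,0,0,10,0,0,0,13,0,-4,0,15,0,-8,0,15,0,-12,0,15,0]

```text
clock: 12.85
position: [0.4514, -0.0612, 0.2935]
tcp_rot: [0.0, 0.999, -0.035, 0.0]
force: [-0.2, 0.6, 0.4]
width: -0.002
grasp_force: 0.0
```

```bash
python3 - <<'E'
from h import *
s=arm.capture("scene");print(arm.observe()["position"],arm.observe()["force"])
im=cv2.resize(s[150:270,240:373],(665,600),interpolation=2)
cv2.imwrite("pics/p5.png",np.clip(im[:,:,::-1]*2.,0,255).astype('uint8'))
E
```

```text
[ 0.44235547 -0.06115927  0.29167121] [-8.68664742  0.8128456  -4.46235619]
```

View pics/p5.png

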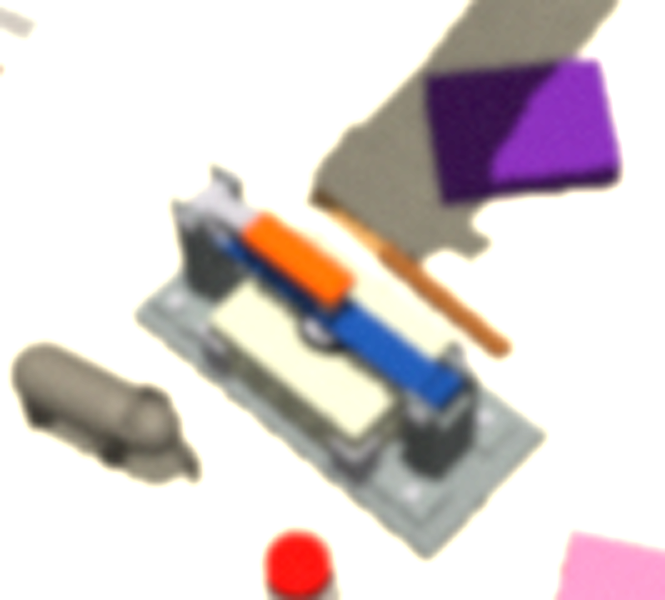

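The picture shows the orange lever lying flat over the strap, from (250,225) to (345,295). The mould and bystanders have not moved, and the arm is clear.

```bash
python3 -c "
from cell import arm
print(arm.close_job())"
```

```text
the job is handed in; nothing more can be done
None
```

The mould clamp is closed and handed in after about 13 s: the strap was laid gently on the mould, then the lever pushed down to its stop, and the last picture shows the mould and its near neighbours unmoved.

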